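# Tap a specimen block home in a tilted vise

### The arm

A 6-joint arm with a two-finger parallel gripper is mounted at the origin on a cart in front of the work surface, level with it; the furniture and walls round the work are solid. World frame = base frame: x ahead of the robot, y to its left, z up, the work surface at z = 0. Lengths are in m, angles in rad, forces in N, time in s.
With the tool pointing down it reaches from about 0.325 to 0.9 m from the base axis. Payload 3.5 kg.
Tool frame: the origin (TCP) lies at the very end of the fingers, on their centre line; the grasp point (between the pads) lies 19 mm behind it (grip_point_offset is the distance from the TCP to the grasp point, in m); z points along the fingers, y is the line along which they close (so a half turn about z gives the same grasp; the last joint's range is limited). The gripper opens to 85 mm and grips with 20 to 120 N. Pads are 22 mm wide; open, the fingers measure 114 mm over their backs; the gripper's body (76 mm by 85 mm) begins 54 mm behind the grasp point. The pads swing forward as they close: fully open they stand 13 mm farther back than shut.
Start: joints at [1.019, 0.276, -0.026, 1.268, 0, 1.467], TCP at [0.271, 0.563, 0.231] pointing down, gripper open.
Joint ranges: [-3.12, 3.12], [-0.85, 1.88], [-1.08, 1.24], [-1.95, 2.15], [-1.57, 1.53], [-3.14, 3.14]. Speed limits (rad/s): [2.57, 2.57, 3.14, 3.14, 3.14, 3.14].

### API

Orientations are given as a unit quaternion [x, y, z, w].
In Python, from rig import get_state, read_camera, get_calibration, job_done, recognise, grip_point_offset gives the robot as it stands.
- The arm moves only by the tool drive_tool, never from a script. Its arguments are lists of equal length, an entry for each row: "slide": the shift along the tool's x, y, z as a fraction of full scale, a list of three; "turn": the turn, a rotation vector about the tool's x, y, z as a fraction of full scale, a list of three; "hand": the gripper's target within -1 to 1 (shut at 1, half-way at 0, fully open at -1). A call has 1 to 20 rows; each row is the pose to reach, as a shift and turn from the pose commanded when the call began, along the tool's axes at that moment, turning the shorter way round; what a row does not reach only later rows make up. Full scale, the value 1, is 0.12 m for a shift and 2 pi rad for a turn. A row lasts 1/10 s, in which the tool goes at most 50 mm and 8.59 degrees, less where a joint would pass 70% of its speed; a pose out of reach is approached as far as the arm can. A call with a number of a shift or a turn outside -1 to 1 is refused whole. A call with a gripper value outside its range is refused whole. The fingers move at their own pace and stop on an object; "grip_force" is the grip in N (left out, the last holds). Time passes only in rows, so rows that repeat a pose let the fingers close. It gives the time, the measured TCP pose, the force, the opening and the grip force at its end, in the units of the state.
- get_state(): the state, without advancing time (a new reading comes with each control period).
- read_camera(name): name is "side" or "top" or "wrist"; returns the picture (420x560x3 uint8, blue, green, red); there is no depth.
- get_calibration(name): a dict with "K" (3x3 intrinsics, pixels), "rvec" (rotation vector, rad) and "tvec" (3), from world to camera coordinates, as OpenCV has them. Camera axes: x right, y down, z forward; pixel columns grow to the right and rows downward; lengths in m; the calibration is good to about 2 mm. A picture is of the moment at which its call begins: read the wrist's pose just before it. get_calibration takes no time and is no camera call; for the wrist camera it gives the pose at the moment of the call.
- job_done(): hands the job in; it is judged then, once.
Trained networks look in the newest picture that a camera, given by its name, has taken for a name from the list of things; names that differ only in an ending like _2 or _b are one class to them, and where a whole thing is asked for, a point or a joint stands for the part that bears it (a point fixed in the world has none). Each returns a list of dicts, best first, with "p" (0 to 1); they miss things now and then, are a little off and sometimes report something else, mostly with a low value. They report only what shows in the picture. A call takes as long as a camera call. They do not tell look-alikes from the thing itself.
- recognise(camera, query): "uv" ([column, row] in pixels, amid what is visible of it).
The state is a dict: "clock": time; "joints": joint angles; "joint_velocities": joint speeds; "tau": joint torques, N m; "tool_pos": TCP position; "ee_rot": TCP orientation; "contact_force": force on the tool from outside, world axes, zero at the start; "moment": the same for the moment, N m; "gripper_width": finger opening in m; "grasp_force": force on a finger pad.
Only numpy, scipy, OpenCV 4.12 (cv2) and the standard library are available. Lean on these libraries where they do the work, as an engineer would, in place of code of your own. Each camera call takes 0.05 s, during which the arm holds its last target. There are 200 camera calls.

### The job

The amber block in the tilted vise is sitting high and crooked: take the tamper, not the bare gripper, and tap or press the block gently down at both ends until it sits fully home and both support bars under it are gripped fast. Then prove it: push lightly inward on the outer end of the blue bar, and after that on the outer end of the red bar, for about a second each; neither may slide, and both stay where they lay. Finally stand the tamper upright on its black pad again and leave the other things alone.

Things in the scene. Friction and masses are not known exactly. Their poses are not given: they have to be found in the camera images.
- vise: grey tilting vise fixed to the table, foot 136 x 150 x 12 mm. Origin: centre of the foot's underside. x points away from its lower side (the bed rises along +x), y along the jaws, z up. Its bed is tilted 35 degrees about y so that the block's top looks up and towards -x.
- vise_bed: tilted bed, 110 x 124 mm. Origin: middle of its upper face, 72 mm above the table. x runs up the slope, y along the jaws (level), z square to the bed, 35 degrees from vertical. In this frame: lower jaw top z = 34 mm (x -38.5 to -18.5, y -38 to 38 mm); ridges 8 mm high beside the bars (x = +-15 mm) end at y = +-45 mm; fixed stop between the bars at |y| < 7 mm; screw at x -38 to -68, z 17 mm.
- guard_top (a point): middle of the upper edge of the aluminium guard plate, which stands square to the bed on the block's upper side: in the bed's frame x = 19.5 to 25.5 mm, y = -50 to 50 mm, up to z = 100 mm. It overhangs the block, so the tool must come in along the bed's z, tilted about 35 degrees.
- block: amber resin specimen block 35.5 (x) x 84 (y) x 26 (z) mm, with two steel cross pins in its underside, 32 mm either side of the middle, on which it rests; held by jaw friction. Origin: middle of the underside, level with the pins' bottoms; axes as the bed's when home. Home: pins on the bars, 14 mm above the bed. Each end starts 3 to 9 mm too high. It moves only along the bed's z and by rocking about x, and stays where it is left.
- block_left (a point): point on the block's top face, 36 mm from the middle towards the bed's +y end; 40 mm above the bed (z in the bed's frame) when home. About 6 N on one end move that end down (the other stays about where it is) until it meets the bar, where the push grows steeply. A push that has risen to 14 to 20 N has seated that end.
- block_right (a point): the same point at the -y end. An end that is home is drawn down on its bar by the jaws with some 10 N.
- bar_blue: loose blue support bar 24 (x) x 44 (y) x 14 (z) mm, 80 g, lying on the bed under one end of the block (which end varies) and sticking out beyond it by about 23 mm; its outer end is about 65 mm from the bed's middle. Origin: middle of its underside; axes as the bed's. It slides along y at a touch while loose; with the block home it withstands some 5 N.
- bar_red: loose red support bar, same size, under the other end of the block
- tamper: hand tamper 118 mm tall, 100 g: white nylon foot 26 mm across and 16 mm high, aluminium stem 16 mm across above it. Origin: centre of the foot's underside; z along the stem, away from the foot. It starts upright on the pad. Grip the stem 80 to 108 mm above, so that the fingers stay above the guard the underside.
- pad: black rubber pad 110 x 110 x 4 mm fixed to the table, origin at the centre of its underside
- bottle_5: small white-capped reagent bottle, 38 x 38 x 82 mm, bystander; origin at the centre of its underside
- faceted_jar: small glass jar, 56 x 56 x 52 mm, bystander; origin at the centre of its underside
- petri_dish: flat petri dish, 102 x 102 x 17 mm, bystander; origin at the centre of its underside
Not all that is in view belongs to the job. What is meant by the pad is not yellow, and is the smaller of those in its own colour.

How it is judged:
By the outcome, as a careful person would: the job done as asked, in the order asked, and still so for the second after the job is handed in, with the robot touching nothing.
It also fails if it takes over 72 s, if anything falls off the work surface, if the arm or the gripper's body presses on something with over 40 N, if the wrist force passes 120 N, or if a joint passes its speed limit or range.

## Working session

There is one attempt and no reset: what is moved stays moved. The work goes in short steps, Python scripts to look and compute and a tool call to move; the robot and the scene stay as the last step left them, time stands still between calls to the robot, and variables do not carry over. Pictures are saved under pics/ and viewed, at most 10 in all, crops included, and the job is handed in when it is done.

Besides the shell and the picture viewer there is one more tool, called after ">>>" as a command line: name --argument value ..., lists and objects as JSON in quotes. drive_tool: Moves the arm, as the interface text tells. Shift numbers are shares of 0.12 m and turn numbers shares of 2 pi rad, none past 1 either way. Its arguments: {"type":"object","properties":{"slide":{"type":"array"},"turn":{"type":"array"},"hand":{"type":"array"},"grip_force":{"type":"number"}},"required":["slide","turn","hand"]}

```bash
ls; mkdir -p pics
cat > h.py <<'E'
import numpy as np, cv2
from scipy.spatial.transform import Rotation as R
from rig import *
def cal(n):
    c=get_calibration(n); return np.array(c["K"],float),np.array(c["rvec"],float).reshape(3),np.array(c["tvec"],float).reshape(3)
def proj(n,P,c=None):
    K,r,t=c or cal(n); return cv2.projectPoints(np.array(P,float).reshape(-1,1,3),r,t,K,None)[0].reshape(-1,2)
def ray(n,uv,c=None):
    K,r,t=c or cal(n); M=R.from_rotvec(r).as_matrix(); d=M.T@np.linalg.solve(K,[uv[0],uv[1],1]); return -M.T@t,d/np.linalg.norm(d)
def onz(n,uv,z,c=None):
    o,d=ray(n,uv,c); return o+d*(z-o[2])/d[2]
def tri(rays):
    A=sum(np.eye(3)-np.outer(d,d) for o,d in rays); b=sum((np.eye(3)-np.outer(d,d))@o for o,d in rays); return np.linalg.solve(A,b)
E
python3 - <<'E'
from h import *
for n in ["side","top"]:
    im=read_camera(n); cv2.imwrite(f"pics/{n}0.png",im)
    print(n,ray(n,(280,210)))
    for q in ["vise","guard_top","block","block_left","block_right","bar_blue","bar_red","tamper","pad"]:
        print(q,[(np.round(x["uv"]).tolist(),round(x["p"],2)) for x in recognise(n,q)[:4]])
s=get_state();print(s["tool_pos"],s["ee_rot"],s["contact_force"],s["clock"])
E
```

```text
pics
side (array([-0.07747199, -0.83660301,  0.69961375]), array([ 0.56432209,  0.67409013, -0.47659529]))
vise [([248.0, 228.0], 0.6), ([271.0, 195.0], 0.53)]
guard_top [([250.0, 212.0], 0.71)]
block [([246.0, 206.0], 0.59)]
block_left [([243.0, 208.0], 0.55), ([273.0, 194.0], 0.49)]
block_right [([242.0, 208.0], 0.57), ([269.0, 195.0], 0.33)]
bar_blue [([258.0, 222.0], 0.66)]
bar_red []
tamper [([331.0, 319.0], 0.62)]
pad [([227.0, 304.0], 0.98), ([164.0, 261.0], 0.96), ([334.0, 343.0], 0.87)]
top (array([0.30606607, 0.00450118, 1.34258921]), array([ 0.20428097, -0.02543382, -0.97858183]))
vise [([242.0, 211.0], 0.85), ([238.0, 217.0], 0.18)]
guard_top [([242.0, 206.0], 0.62)]
block [([240.0, 216.0], 0.71)]
block_left [([244.0, 214.0], 0.64)]
block_right [([236.0, 217.0], 0.66), ([242.0, 211.0], 0.54)]
bar_blue [([262.0, 208.0], 0.53)]
bar_red []
tamper []
pad [([385.0, 235.0], 0.95), ([311.0, 276.0], 0.95), ([224.0, 296.0], 0.81)]
[0.27117669 0.56309683 0.23130497] [ 2.22508993e-01  9.74930638e-01 -1.20983013e-05  1.22444158e-05] [0.3802111  0.7078873  0.10748172] 1.0
```

Run:
```python
import cv2
a=cv2.imread("pics/top0.png");b=cv2.imread("pics/side0.png")
c=cv2.resize(a[150:330,180:440],(800,554),interpolation=cv2.INTER_CUBIC);cv2.imwrite("pics/topc.png",c)
cv2.imwrite("pics/sidec.png",cv2.resize(b[160:370,130:410],(800,600),interpolation=cv2.INTER_CUBIC))
```

```text
(no output)
```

View pics/topc.png

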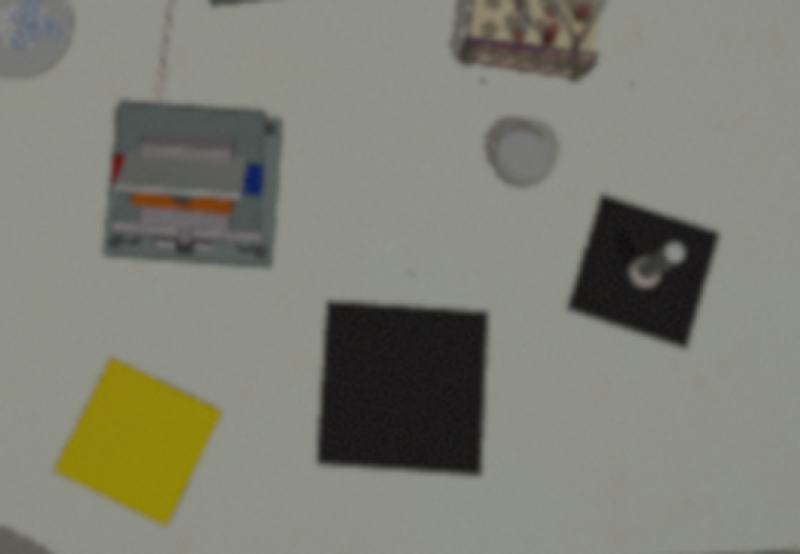

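View pics/sidec.png

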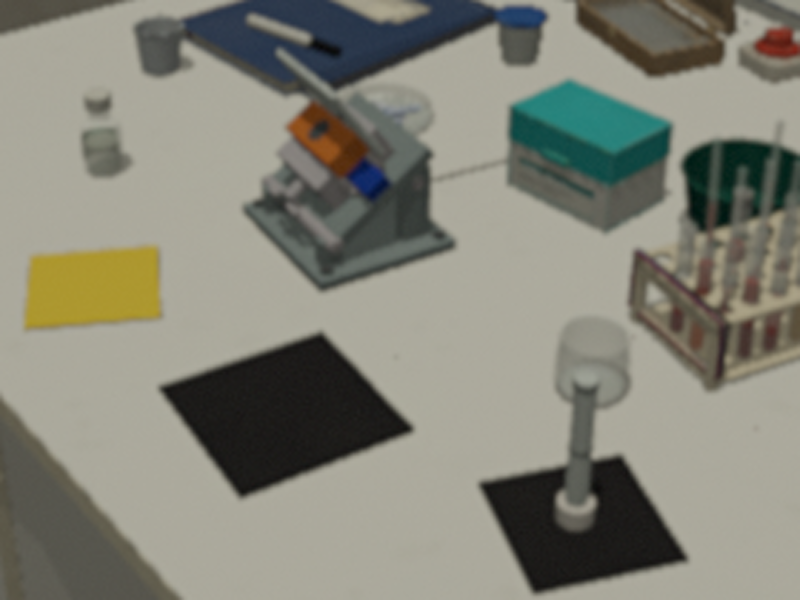

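The top crop shows the tamper (foot at about (390,239), cap at (399,232) full-frame) on the small black pad at the right. The larger black pad and the yellow pad are distractors. The vise is at left centre, with the blue bar at its right end and the red bar at its left end.

Run:
```python
from h import *
T=lambda u,v:(180+u/(800/260),150+v/(554/180)); S=lambda u,v:(130+u/(800/280),160+v/(600/210))
print("tamper foot top",onz("top",T(645,273),.012),"cap",onz("top",T(675,252),.122))
print("side foot",onz("side",S(576,521),.004),"cap",onz("side",S(587,378),.122))
for u,v in [(602,195),(718,234),(686,347),(569,308)]: print("pad",onz("top",T(u,v),.004))
for u,v in [(281,120),(271,266),(105,255),(120,100)]: print("vise",onz("top",T(u,v),.012))
for u,v in [(323,288),(246,209),(454,242)]: print("vise side",onz("side",S(u,v),.012))
for u,v in [(113,190),(240,197)]: print("guard",onz("top",T(u,v),.072+.1*.819+.0225*.57))
for c,q in [("top","bottle_5"),("top","faceted_jar"),("top","petri_dish"),("side","bottle_5"),("side","faceted_jar"),("side","petri_dish")]:
    print(c,q,[(onz(c,x["uv"],.03).round(3),round(x["p"],2)) for x in recognise(c,q)[:3]])
s=get_state();print(R.from_quat(s["ee_rot"]).as_matrix().round(3)); c=get_calibration("wrist");K,r,t=cal("wrist");M=R.from_rotvec(r).as_matrix();print(K,"cam pos",-M.T@t,"\n",M.T)
print(grip_point_offset)
```

```text
tamper foot top [ 0.48788308 -0.32140813  0.012     ] cap [ 0.48854575 -0.32047576  0.122     ]
side foot [ 0.486641   -0.32431192  0.004     ] cap [ 0.48757705 -0.32230663  0.122     ]
pad [ 0.56121156 -0.29227527  0.004     ]
pad [ 0.52014594 -0.39182553  0.004     ]
pad [ 0.42179381 -0.3524601   0.004     ]
pad [ 0.46180737 -0.25332601  0.004     ]
vise [ 0.64430948 -0.00970012  0.012     ]
vise [0.51273071 0.00646611 0.012     ]
vise [0.53078642 0.15182608 0.012     ]
vise [0.67097316 0.13374736 0.012     ]
vise side [ 0.50880892 -0.00452626  0.012     ]
vise side [0.528157   0.13992001 0.012     ]
vise side [ 0.63984329 -0.0165868   0.012     ]
guard [0.55590404 0.12673667 0.166725  ]
guard [0.5446706 0.0275254 0.166725 ]
top bottle_5 [(array([0.468, 0.31 , 0.03 ]), 0.64)]
top faceted_jar []
top petri_dish [(array([ 0.506, -0.313,  0.03 ]), 0.69), (array([0.75 , 0.221, 0.03 ]), 0.67)]
side bottle_5 [(array([0.487, 0.313, 0.03 ]), 0.68)]
side faceted_jar [(array([ 0.613, -0.216,  0.03 ]), 0.81)]
side petri_dish [(array([0.75 , 0.194, 0.03 ]), 0.89), (array([0.64 , 0.178, 0.03 ]), 0.6)]
[[-0.901  0.434  0.   ]
 [ 0.434  0.901  0.   ]
 [ 0.     0.    -1.   ]]
[[306.51302848   0.         277.98657253]
 [  0.         306.51302848 207.30497587]
 [  0.           0.           1.        ]] cam pos [0.19540238 0.60033067 0.37353032] 
 [[ 4.35106217e-01  8.51643996e-01  2.92207262e-01]
 [ 9.00379114e-01 -4.11491290e-01 -1.41394377e-01]
 [-1.76929049e-04  3.24618888e-01 -9.45844885e-01]]
0.0187
```

>>> drive_tool --slide '[[-0.27, -0.33, 0], [-0.54, -0.66, 0], [-0.8, -0.98, 0], [-0.8, -0.98, 0]]' --turn '[[0, 0, 0], [0, 0, 0], [0, 0, 0], [0, 0, 0]]' --hand '[-1, -1, -1, -1]'

```text
clock: 1.7
tool_pos: [0.3063, 0.4105, 0.2308]
ee_rot: [0.225, 0.974, -0.002, -0.0]
contact_force: [-0.7, 0.0, -0.4]
gripper_width: 0.0855
grasp_force: 0.0
```

>>> drive_tool --slide '[[-0.27, -0.33, 0], [-0.54, -0.66, 0], [-0.8, -0.98, 0]]' --turn '[[0, 0, 0], [0, 0, 0], [0, 0, 0]]' --hand '[-1, -1, -1]'

```text
clock: 2.0
tool_pos: [0.3421, 0.2688, 0.2316]
ee_rot: [0.222, 0.975, 0.0, 0.001]
contact_force: [0.9, -0.2, 0.7]
gripper_width: 0.0855
grasp_force: 0.0
```

>>> drive_tool --slide '[[-0.27, -0.33, 0], [-0.54, -0.66, 0], [-0.8, -0.98, 0], [-0.8, -0.98, 0], [-0.8, -0.98, 0]]' --turn '[[0, 0, 0], [0, 0, 0], [0, 0, 0], [0, 0, 0], [0, 0, 0]]' --hand '[-1, -1, -1, -1, -1]'

```text
clock: 2.5
tool_pos: [0.3779, 0.1212, 0.2316]
ee_rot: [0.224, 0.975, 0.0, 0.0]
contact_force: [0.1, -0.1, 0.3]
gripper_width: 0.0853
grasp_force: 0.0
```

Run:
```python
from h import *
s=get_state();print(s["tool_pos"],s["ee_rot"],s["joints"],s["contact_force"],s["clock"])
c=cal("wrist");im=read_camera("wrist");cv2.imwrite("pics/w1.png",im)
np.savez("pics/w1.npz",K=c[0],r=c[1],t=c[2])
for q in ["vise_bed","guard_top","block_left","block_right","bar_blue","bar_red"]:
    print(q,[(np.round(x["uv"]).tolist(),round(x["p"],2)) for x in recognise("wrist",q)[:3]])
```

```text
[0.37785058 0.12116701 0.23163421] [2.24326181e-01 9.74513967e-01 4.69383077e-04 2.67649517e-04] [ 1.46535603e-01 -1.39813379e-01 -4.74830851e-01  1.23493841e+00
  6.79325097e-04  5.99039037e-01] [ 0.07983981 -0.1379533   0.33566956] 2.5
vise_bed [([318.0, 340.0], 0.85)]
guard_top [([318.0, 335.0], 0.85)]
block_left [([320.0, 355.0], 0.8)]
block_right [([324.0, 357.0], 0.64)]
bar_blue [([274.0, 364.0], 0.74), ([459.0, 186.0], 0.57)]
bar_red [([360.0, 341.0], 0.73)]
```

View pics/w1.png

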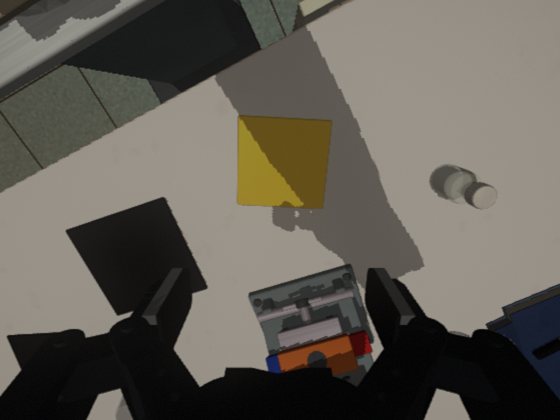

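The wrist view shows the vise at the bottom centre. Its foot's near corners are at (249,293) and (353,265), the amber block is at about (318,356), blue is left and red is right.

Run:
```python
from h import *
d=np.load("pics/w1.npz");c=(d["K"],d["r"],d["t"])
for uv in [(249,294),(353,265)]: print(onz("w",uv,.012,c))
psi=np.radians(-7.2)
def bed(o,psi): return R.from_euler("z",psi).as_matrix()@R.from_euler("y",-35,degrees=True).as_matrix(), np.array([o[0],o[1],.072])
M,o=bed((.589,.0706),psi)
P=np.array([[-.0145,.042,.045],[-.01775,-.042,.045],[-.0385,.038,.034],[-.0385,-.038,.034],[0,.065,.014],[0,-.065,.014]])
print(proj("w",P@M.T+o,c).round()); print(proj("top",(P@M.T+o)).round()); print(proj("w",R.from_euler("z",psi).apply([[-.068,-.075,.012],[-.068,.075,.012]])+[.589,.0706,0],c).round())
im=cv2.imread("pics/w1.png")
cv2.imwrite("pics/w1c.png",cv2.resize(im[255:400,230:400],None,fx=4,fy=4,interpolation=cv2.INTER_CUBIC))
```

```text
[0.51030799 0.01273573 0.012     ]
[0.53110813 0.15858802 0.012     ]
[[345. 338.]
 [272. 355.]
 [335. 316.]
 [273. 333.]
 [367. 342.]
 [264. 370.]]
[[223. 216.]
 [256. 220.]
 [225. 223.]
 [255. 225.]
 [216. 206.]
 [266. 209.]]
[[244. 297.]
 [349. 266.]]
```

>>> drive_tool --slide '[[-0.27, -0.33, 0], [-0.54, -0.66, 0], [-0.8, -0.98, 0], [-0.8, -0.98, 0]]' --turn '[[0, 0, 0], [0, 0, 0], [0, 0, 0], [0, 0, 0]]' --hand '[-1, -1, -1, -1]'

```text
clock: 3.25
tool_pos: [0.4145, -0.0295, 0.2317]
ee_rot: [0.225, 0.974, -0.001, 0.001]
contact_force: [-0.8, 0.5, 0.3]
gripper_width: 0.0852
grasp_force: 0.0
```

>>> drive_tool --slide '[[-0.27, -0.33, 0], [-0.54, -0.66, 0], [-0.8, -0.98, 0], [-0.8, -0.98, 0], [-0.8, -0.98, 0]]' --turn '[[0, 0, 0], [0, 0, 0], [0, 0, 0], [0, 0, 0], [0, 0, 0]]' --hand '[-1, -1, -1, -1, -1]'

```text
clock: 3.75
tool_pos: [0.4483, -0.1728, 0.231]
ee_rot: [0.223, 0.975, 0.001, -0.001]
contact_force: [-0.2, 0.1, 0.5]
gripper_width: 0.0854
grasp_force: 0.0
```

Run:
```python
from h import *
s=get_state();print(s["tool_pos"],s["ee_rot"],s["clock"])
c=cal("wrist");im=read_camera("wrist");cv2.imwrite("pics/w2.png",im)
np.savez("pics/w2.npz",K=c[0],r=c[1],t=c[2])
for q in ["tamper","pad"]:
    print(q,[(np.round(x["uv"]).tolist(),round(x["p"],2)) for x in recognise("wrist",q)[:3]])
print(proj("w",[[.487,-.322,.004],[.487,-.322,.122]],c))
cv2.imwrite("pics/w2c.png",im[120:420,80:480])
```

```text
[ 0.44830501 -0.17277534  0.2309569 ] [ 2.22812165e-01  9.74861072e-01  5.16013292e-04 -6.02827364e-04] 3.75
tamper [([186.0, 252.0], 0.59)]
pad [([503.0, 19.0], 0.81), ([317.0, 108.0], 0.78), ([199.0, 244.0], 0.73)]
[[189.45579542 248.40251392]
 [156.26304935 303.17574508]]
```

View pics/w2.png

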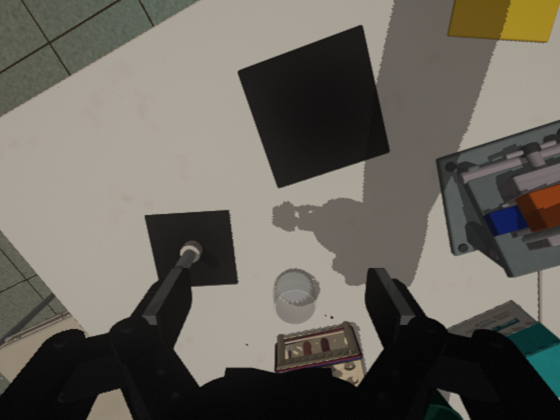

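The wrist view shows the tamper foot at about (190,250), on the small black pad, and my estimate of about (0.488, -0.321) projects onto it.

>>> drive_tool --slide '[[-0.3, -0.33, 0], [-0.6, -0.66, 0], [-0.84, -0.98, 0.1], [-0.84, -0.98, 0.3], [-0.84, -0.98, 0.5], [-0.84, -0.98, 0.5]]' --turn '[[0, 0, 0], [0, 0, 0], [0, 0, 0], [0, 0, 0], [0, 0, 0], [0, 0, 0]]' --hand '[-1, -1, -1, -1, -1, -1]'

```text
clock: 4.5
tool_pos: [0.4857, -0.3194, 0.1675]
ee_rot: [0.222, 0.975, 0.002, -0.004]
contact_force: [-0.7, 0.6, -0.6]
gripper_width: 0.0853
grasp_force: 0.0
```

Run:
```python
from h import *
s=get_state();print(s["tool_pos"],s["clock"])
c=cal("wrist");im=read_camera("wrist");cv2.imwrite("pics/w3.png",im)
np.savez("pics/w3.npz",K=c[0],r=c[1],t=c[2])
print(proj("w",[[.487,-.322,.004],[.487,-.322,.02],[.487,-.322,.122]],c))
```

```text
[ 0.48574071 -0.31941787  0.16754871] 4.5
[[275.4514251  191.83751059]
 [275.35835639 196.20065109]
 [274.44242123 239.14046941]]
```

View pics/w3.png

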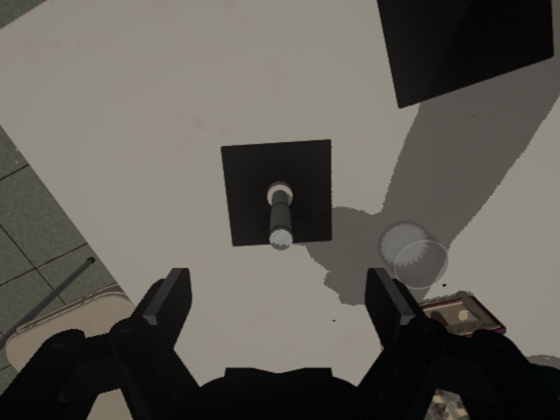

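The cap is at (281,240) and the foot at (279,194), so the tamper is at about (0.4887, -0.3184). I'll descend and grip.

>>> drive_tool --slide '[[-0.01, 0.02, 0.3], [-0.01, 0.02, 0.6], [-0.01, 0.02, 0.74], [-0.01, 0.02, 0.74], [-0.01, 0.02, 0.74], [-0.01, 0.02, 0.74], [-0.01, 0.02, 0.74], [-0.01, 0.02, 0.74], [-0.01, 0.02, 0.74], [-0.01, 0.02, 0.74], [-0.01, 0.02, 0.74], [-0.01, 0.02, 0.74]]' --turn '[[0, 0, 0], [0, 0, 0], [0, 0, 0], [0, 0, 0], [0, 0, 0], [0, 0, 0], [0, 0, 0], [0, 0, 0], [0, 0, 0], [0, 0, 0], [0, 0, 0], [0, 0, 0]]' --hand '[-1, -1, -1, -1, 1, 1, 1, 1, 1, 1, 1, 1]' --grip_force 80

```text
clock: 5.75
tool_pos: [0.4908, -0.3213, 0.0835]
ee_rot: [0.222, 0.975, 0.0, 0.001]
contact_force: [0.6, 2.1, 5.9]
gripper_width: 0.0133
grasp_force: 77.8
```

Run:
```python
from h import *
s=get_state();print(s["tool_pos"],s["ee_rot"],s["gripper_width"],s["grasp_force"],s["contact_force"],s["clock"],s["joints"])
```

```text
[ 0.49076401 -0.32131     0.0834891 ] [2.22472049e-01 9.74938684e-01 2.00093098e-04 8.42108290e-04] 0.013280425562002799 77.77376174926758 [0.63485393 2.12077302 5.91808617] 5.75 [-0.69041854  0.32448651 -0.29398895  0.95099611  0.00111435 -0.24171896]
```

>>> drive_tool --slide '[[0, 0, -0.3], [0, 0, -0.6], [0, 0, -1], [0, 0, -1], [0, 0, -1]]' --turn '[[0, 0, 0], [0, 0, 0], [0, 0, 0], [0, 0, 0], [0, 0, 0]]' --hand '[1, 1, 1, 1, 1]'

```text
clock: 6.25
tool_pos: [0.4906, -0.322, 0.2037]
ee_rot: [0.223, 0.975, -0.001, 0.001]
contact_force: [-1.3, -0.2, -1.1]
gripper_width: 0.0134
grasp_force: 78.0
```

```bash
cat >> h.py <<'E'
VO=np.array([.589,.0706,.072]);PSI=-7.2;H=.0795;OFF=np.zeros(2)
def bedM(): return R.from_euler("z",PSI,degrees=True).as_matrix()@R.from_euler("y",-35,degrees=True).as_matrix()
def tgt(b):  # foot underside centre b (m) in the bed frame -> TCP pose
    M=bedM(); return VO+M@(np.array(b)+[0,0,H]), np.c_[-M[:,0],M[:,1],-M[:,2]]
def move(b,s=None):
    s=s or get_state(); p=np.array(s["tool_pos"]);Q=R.from_quat(s["ee_rot"]).as_matrix();T,W=tgt(b)
    print(b,"slide",(Q.T@(T-p)/.12).round(3),"turn",(R.from_matrix(Q.T@W).as_rotvec()/2/np.pi).round(4),"TCP",T.round(3))
def footbed(s=None):
    s=s or get_state(); Q=R.from_quat(s["ee_rot"]).as_matrix(); p=np.array(s["tool_pos"])+Q[:,2]*H; return bedM().T@(p-VO), bedM().T@np.array(s["contact_force"])
E
python3 - <<'E'
from h import *
s=get_state();print(s["tool_pos"],s["gripper_width"],s["contact_force"],s["clock"])
print(bedM().round(3),tgt([0,0,0])[1].round(3))
move([-.003,-.03,.13])
move([-.05,-.03,.13])
im=read_camera("wrist");cv2.imwrite("pics/w4.png",im); cv2.imwrite("pics/w4c.png",im[130:420,120:440])
c=cal("wrist");Q=R.from_quat(s["ee_rot"]).as_matrix()
print(proj("w",[np.array(s["tool_pos"])+Q[:,2]*h for h in (H-.118,H-.02,H)],c))
E
```

```text
[ 0.49062674 -0.32201403  0.20372242] 0.013361194764475793 [-1.32910572 -0.22251781 -1.13549387] 6.25
[[ 0.813  0.125 -0.569]
 [-0.103  0.992  0.072]
 [ 0.574  0.     0.819]] [[-0.813  0.125  0.569]
 [ 0.103  0.992 -0.072]
 [-0.574  0.    -0.819]]
[-0.003, -0.03, 0.13] slide [ 1.57   2.741 -0.326] turn [-0.016  -0.096  -0.0498] TCP [0.464 0.056 0.242]
[-0.05, -0.03, 0.13] slide [ 1.875  2.64  -0.102] turn [-0.016  -0.096  -0.0498] TCP [0.425 0.061 0.215]
[[275.87339863 325.83751923]
 [276.65990649 230.67095439]
 [276.74437634 220.45019728]]
```

View pics/w4c.png

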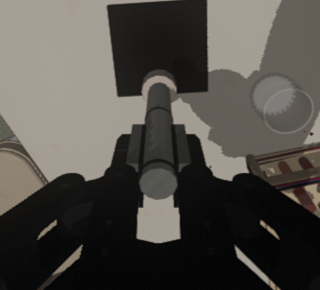

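The wrist crop shows the tamper held straight in the fingers, with its cap at about (278,313). It sits about 3.5 mm off the finger line towards tool +x, and I'll account for that.

>>> drive_tool --slide '[[0.18, 0.3, -0.1], [0.35, 0.6, -0.15], [0.52, 0.95, -0.15], [0.52, 0.95, -0.15]]' --turn '[[0, 0, 0], [0, 0, 0], [0, 0, 0], [0, 0, 0]]' --hand '[1, 1, 1, 1]'

```text
clock: 6.7
tool_pos: [0.4804, -0.186, 0.2178]
ee_rot: [0.22, 0.975, 0.002, -0.003]
contact_force: [-0.3, -0.7, -0.3]
gripper_width: 0.0133
grasp_force: 78.3
```

>>> drive_tool --slide '[[0.18, 0.3, -0.1], [0.35, 0.6, -0.15], [0.52, 0.95, -0.15], [0.52, 0.95, -0.15]]' --turn '[[0, 0, 0], [0, 0, 0], [0, 0, 0], [0, 0, 0]]' --hand '[1, 1, 1, 1]'

```text
clock: 7.1
tool_pos: [0.4745, -0.0575, 0.2364]
ee_rot: [0.22, 0.976, 0.001, -0.002]
contact_force: [-0.4, -0.8, -0.6]
gripper_width: 0.013
grasp_force: 78.5
```

```bash
sed -i 's/+\[0,0,H\])/+[.0035,0,H])/; s/+Q\[:,2\]\*H;/+Q[:,2]*H+Q[:,0]*.0035;/' h.py; grep -n 0035 h.py
python3 - <<'E'
from h import *
s=get_state();print(s["tool_pos"],s["contact_force"],s["clock"]); move([-.003,-.03,.13]); print(footbed())
E
```

```text
17:    M=bedM(); return VO+M@(np.array(b)+[.0035,0,H]), np.c_[-M[:,0],M[:,1],-M[:,2]]
22:    s=s or get_state(); Q=R.from_quat(s["ee_rot"]).as_matrix(); p=np.array(s["tool_pos"])+Q[:,2]*H+Q[:,0]*.0035; return bedM().T@(p-VO), bedM().T@np.array(s["contact_force"])
[ 0.47451134 -0.05751251  0.23643736] [-0.41714726 -0.78259905 -0.55015596] 7.1
[-0.003, -0.03, 0.13] slide [ 0.466  0.825 -0.059] turn [-0.0152 -0.0972 -0.049 ] TCP [0.466 0.056 0.244]
(array([-0.03419395, -0.14018883,  0.12765559]), array([-0.57422199, -0.82871044, -0.26954185]))
```

>>> drive_tool --slide '[[0.2, 0.2, -0.06], [0.3, 0.35, -0.06], [0.4, 0.5, -0.06], [0.466, 0.7, -0.06], [0.466, 0.825, -0.06], [0.466, 0.825, -0.06], [0.466, 0.825, -0.06], [0.466, 0.825, -0.06]]' --turn '[[-0.003, -0.02, -0.01], [-0.006, -0.04, -0.02], [-0.009, -0.06, -0.03], [-0.012, -0.08, -0.04], [-0.0152, -0.0972, -0.049], [-0.0152, -0.0972, -0.049], [-0.0152, -0.0972, -0.049], [-0.0152, -0.0972, -0.049]]' --hand '[1, 1, 1, 1, 1, 1, 1, 1]'

```text
clock: 7.9
tool_pos: [0.4705, 0.0507, 0.2467]
ee_rot: [0.063, 0.951, -0.021, 0.302]
contact_force: [1.0, -0.1, 0.2]
gripper_width: 0.0135
grasp_force: 78.7
```

Run:
```python
from h import *
s=get_state();print(s["tool_pos"],s["contact_force"],s["clock"],s["joints"].round(2) if hasattr(s["joints"],"round") else s["joints"]); move([-.003,-.03,.13]); print(footbed())
c=cal("wrist");im=read_camera("wrist");cv2.imwrite("pics/w5.png",im)
np.savez("pics/w5.npz",K=c[0],r=c[1],t=c[2])
P=np.array([[-.01775,.042,.045],[-.01775,-.042,.045],[-.0385,.038,.034],[-.0385,-.038,.034],[0,.065,.014],[0,-.065,.014],[.0195,.05,.1],[.0195,-.05,.1]])
print(proj("w",P@bedM().T+VO,c).round())
b,_=footbed(s);print("foot",proj("w",VO+bedM()@b,c))
```

```text
[0.47052525 0.05070899 0.24668465] [ 0.96470434 -0.06721366  0.17762596] 7.9 [ 0.03 -0.4  -0.78  0.59 -0.1   0.13]
[-0.003, -0.03, 0.13] slide [ 0.046  0.038 -0.004] turn [-0.0011  0.0007 -0.0008] TCP [0.466 0.056 0.244]
(array([ 0.00281933, -0.03510919,  0.12956833]), array([ 0.89279095,  0.05422586, -0.40829769]))
[[354. 164.]
 [271. 165.]
 [350. 142.]
 [275. 143.]
 [368. 175.]
 [252. 175.]
 [375. 219.]
 [261. 219.]]
foot [[277.21317799 212.93169059]]
```

View pics/w5.png

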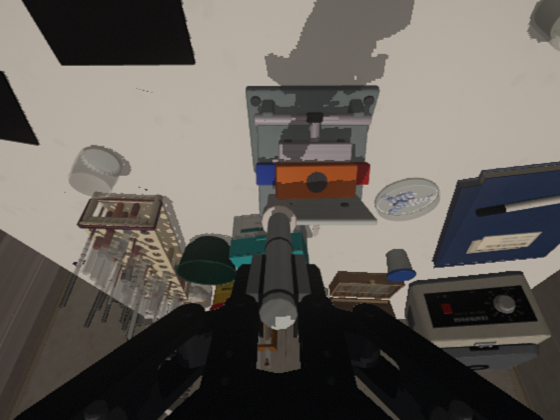

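The wrist view shows the vise square in frame. The block's amber face spans about (275,163) to (357,199), blue's outer edge is at u=256, red's at 370, and the guard's right corner is at (376,219). I'll refine the vise pose from this.

Run:
```python
from h import *
from scipy.optimize import least_squares
im=cv2.imread("pics/w5.png");d=np.load("pics/w5.npz");c=(d["K"],d["r"],d["t"])
hsv=cv2.cvtColor(im,cv2.COLOR_BGR2HSV);roi=np.zeros(im.shape[:2],np.uint8);roi[150:205,240:385]=1
def mask(lo,hi): return cv2.inRange(hsv,lo,hi)*roi
for n,m in [("or",mask((7,130,90),(20,255,255))),("red",mask((0,150,60),(5,255,255))|mask((174,150,60),(180,255,255))),("blue",mask((105,120,60),(130,255,255)))]:
    ys,xs=np.nonzero(m);print(n,len(xs),xs.min(),xs.max(),ys.min(),ys.max())
    for y in range(ys.min(),ys.max()+1,4):
        r=xs[ys==y]; 
        if len(r):print((y,r.min(),r.max()),end=" ")
    print()
cv2.imwrite("pics/w5c.png",cv2.resize(im[75:235,235:390],None,fx=3.7,fy=3.7,interpolation=cv2.INTER_CUBIC))
```

```text
or 1694 276 357 165 198
(165, np.int64(332), np.int64(356)) (169, np.int64(276), np.int64(357)) (173, np.int64(276), np.int64(356)) (177, np.int64(276), np.int64(356)) (181, np.int64(276), np.int64(356)) (185, np.int64(278), np.int64(354)) (189, np.int64(279), np.int64(353)) (193, np.int64(279), np.int64(354)) (197, np.int64(278), np.int64(349)) 
red 231 356 369 164 184
(164, np.int64(357), np.int64(367)) (168, np.int64(358), np.int64(369)) (172, np.int64(357), np.int64(368)) (176, np.int64(357), np.int64(368)) (180, np.int64(357), np.int64(367)) (184, np.int64(361), np.int64(361)) 
blue 367 256 274 164 184
(164, np.int64(264), np.int64(273)) (168, np.int64(256), np.int64(274)) (172, np.int64(257), np.int64(274)) (176, np.int64(257), np.int64(274)) (180, np.int64(257), np.int64(274)) (184, np.int64(259), np.int64(272))
```

View pics/w5c.png

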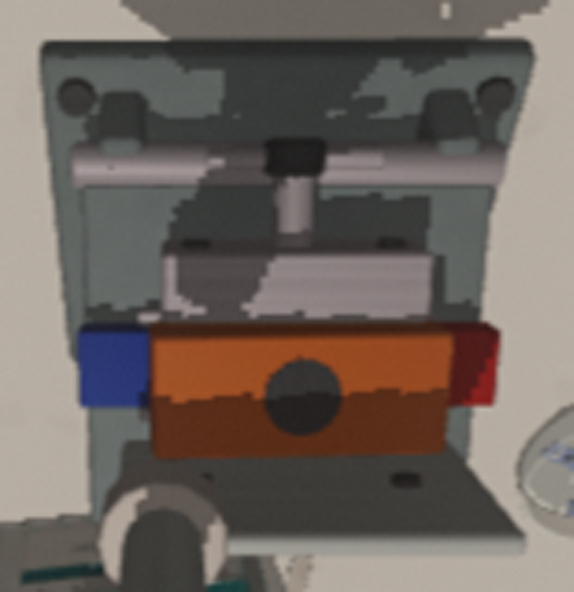

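The crop gives clear corners: foot front edge at row 87, jaw corners at (279,143) and (352,143), and block top corners at (276,165.5), (357,164), (277,199) and (355,197). I'll fit these.

Run:
```python
from h import *
import h
from scipy.optimize import least_squares
d=np.load("pics/w5.npz");c=(d["K"],d["r"],d["t"])
C=lambda u,v:(235+u/3.7,75+v/3.7)
uv=np.array([C(*p) for p in [(42,44),(532,44),(162,252),(432,252),(152,333),(450,330),(154,458),(445,452),(523,538),(80,328),(80,405),(497,328),(494,403)]])
def f(q,w=False):
    h.PSI=q[2];M=h.bedM();o=np.array([q[0],q[1],.072])
    zl=.04+q[3];zr=.04+q[4];e=lambda y:.040+(q[3]+q[4])/2+(q[3]-q[4])/2*y/.032
    F=R.from_euler("z",q[2],degrees=True).apply([[-.068,-.075,.012],[-.068,.075,.012]])+[q[0],q[1],0]
    B=np.array([[-.0385,-.038,.034],[-.0385,.038,.034],[-.01775,-.042,e(-.042)],[-.01775,.042,e(.042)],[.01775,-.042,e(-.042)],[.01775,.042,e(.042)],[.0195,.05,.1],[-.012,-.065,.014],[.012,-.065,.014],[-.012,.065,.014],[.012,.065,.014]])
    r=(proj("w",np.r_[F,B@M.T+o],c)-uv)
    return r if w else r.ravel()
s=least_squares(f,[.589,.0706,-7.2,.005,.005],x_scale=[.01,.01,1,.01,.01],loss="soft_l1")
print(s.x.round(4));print(f(s.x,True).round(1).tolist())
```

```text
[ 5.893e-01  7.390e-02 -7.645e+00  2.600e-03  6.700e-03]
[[-1.2, 2.6], [2.7, 2.6], [-0.1, -0.9], [1.5, -0.8], [-1.5, -0.1], [0.7, -0.2], [-1.9, -0.0], [-0.8, 0.2], [2.4, -1.5], [-2.3, 0.5], [-1.8, 0.6], [2.2, 0.5], [0.9, 1.2]]
```

```bash
sed -i 's/^VO=.*/VO=np.array([.5893,.0737,.072]);PSI=-7.5;H=.0795/' h.py
python3 - <<'E'
from h import *
move([-.003,-.03,.06]); print(footbed())
E
```

```text
[-0.003, -0.03, 0.06] slide [0.056 0.071 0.579] turn [-0.0006  0.0009 -0.0002] TCP [0.506 0.054 0.187]
(array([ 0.00374194, -0.03851835,  0.12954832]), array([-0.95831179,  0.35604614, -1.56896889]))
```

>>> drive_tool --slide '[[0.056, 0.07, 0], [0.056, 0.07, 0.2], [0.056, 0.07, 0.4], [0.056, 0.07, 0.55], [0.056, 0.07, 0.58], [0.056, 0.07, 0.58], [0.056, 0.07, 0.58]]' --turn '[[-0.0006, 0.0009, 0], [-0.0006, 0.0009, 0], [-0.0006, 0.0009, 0], [-0.0006, 0.0009, 0], [-0.0006, 0.0009, 0], [-0.0006, 0.0009, 0], [-0.0006, 0.0009, 0]]' --hand '[1, 1, 1, 1, 1, 1, 1]'

```text
clock: 8.65
tool_pos: [0.5051, 0.0555, 0.1859]
ee_rot: [0.062, 0.952, -0.019, 0.3]
contact_force: [0.3, 0.7, -1.4]
gripper_width: 0.0128
grasp_force: 78.7
```

Run:
```python
from h import *
move([-.003,-.03,.05]); print(footbed())
c=cal("wrist");cv2.imwrite("pics/w6.png",read_camera("wrist")[100:420,150:450]);np.savez("pics/w6.npz",K=c[0],r=c[1],t=c[2])
```

```text
[-0.003, -0.03, 0.05] slide [-0.014 -0.008  0.086] turn [ 0.0003 -0.      0.0001] TCP [0.512 0.054 0.178]
(array([-0.00467725, -0.02889569,  0.06031664]), array([-0.6390063 ,  0.72286755, -1.25721715]))
```

View pics/w6.png

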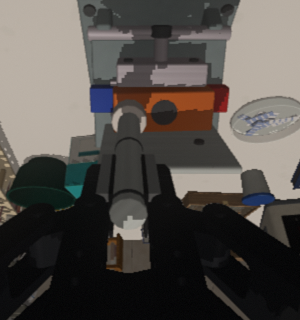

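The foot hangs over the right (blue) end of the block, at crop (128,117), clear of the guard. I'll descend in small steps.

>>> drive_tool --slide '[[0, 0, 0.04], [0, 0, 0.07], [0, 0, 0.085], [0, 0, 0.09], [0, 0, 0.095], [0, 0, 0.1], [0, 0, 0.1]]' --turn '[[0, 0, 0], [0, 0, 0], [0, 0, 0], [0, 0, 0], [0, 0, 0], [0, 0, 0], [0, 0, 0]]' --hand '[1, 1, 1, 1, 1, 1, 1]'

```text
clock: 9.4
tool_pos: [0.5114, 0.0546, 0.1751]
ee_rot: [0.062, 0.952, -0.019, 0.3]
contact_force: [-0.5, -0.0, -0.9]
gripper_width: 0.0129
grasp_force: 78.7
```

>>> drive_tool --slide '[[0, 0, 0.005], [0, 0, 0.01], [0, 0, 0.015], [0, 0, 0.02], [0, 0, 0.02], [0, 0, 0.02]]' --turn '[[0, 0, 0], [0, 0, 0], [0, 0, 0], [0, 0, 0], [0, 0, 0], [0, 0, 0]]' --hand '[1, 1, 1, 1, 1, 1]'

```text
clock: 10.0
tool_pos: [0.5128, 0.0543, 0.1733]
ee_rot: [0.062, 0.952, -0.019, 0.3]
contact_force: [-1.3, 0.1, 0.4]
gripper_width: 0.013
grasp_force: 79.0
```

Run:
```python
from h import *
print(footbed(),get_state()["contact_force"])
```

```text
(array([-0.00551192, -0.02915793,  0.04557143]), array([-0.81747484, -0.07959591,  1.01761824])) [-1.25298508  0.08467588  0.36469976]
```

>>> drive_tool --slide '[[0, 0, 0.005], [0, 0, 0.01], [0, 0, 0.01]]' --turn '[[0, 0, 0], [0, 0, 0], [0, 0, 0]]' --hand '[1, 1, 1]'

```text
clock: 10.3
tool_pos: [0.5135, 0.0539, 0.1723]
ee_rot: [0.062, 0.952, -0.02, 0.3]
contact_force: [-2.9, -1.6, 2.8]
gripper_width: 0.0131
grasp_force: 79.1
```

>>> drive_tool --slide '[[0, 0, 0.005], [0, 0, 0.01], [0, 0, 0.01]]' --turn '[[0, 0, 0], [0, 0, 0], [0, 0, 0]]' --hand '[1, 1, 1]'

```text
clock: 10.6
tool_pos: [0.5141, 0.0538, 0.1712]
ee_rot: [0.062, 0.952, -0.02, 0.3]
contact_force: [-3.8, -1.9, 2.3]
gripper_width: 0.0128
grasp_force: 79.2
```

>>> drive_tool --slide '[[0, 0, 0.005], [0, 0, 0.01], [0, 0, 0.01]]' --turn '[[0, 0, 0], [0, 0, 0], [0, 0, 0]]' --hand '[1, 1, 1]'

```text
clock: 10.9
tool_pos: [0.5148, 0.0539, 0.1703]
ee_rot: [0.062, 0.952, -0.019, 0.3]
contact_force: [-3.3, -2.4, 3.7]
gripper_width: 0.013
grasp_force: 79.3
```

Run:
```python
from h import *
print(footbed(),get_state()["contact_force"])
```

```text
(array([-0.00553039, -0.02932622,  0.04187415]), array([-0.29948243, -2.8116754 ,  4.6892533 ])) [-3.27685508 -2.40453108  3.66943536]
```

>>> drive_tool --slide '[[0, 0, 0.005], [0, 0, 0.01], [0, 0, 0.01]]' --turn '[[0, 0, 0], [0, 0, 0], [0, 0, 0]]' --hand '[1, 1, 1]'

```text
clock: 11.2
tool_pos: [0.5155, 0.0534, 0.1695]
ee_rot: [0.062, 0.952, -0.02, 0.3]
contact_force: [-4.8, -4.1, 5.3]
gripper_width: 0.0131
grasp_force: 79.3
```

>>> drive_tool --slide '[[0, 0, 0.005], [0, 0, 0.008], [0, 0, 0.008]]' --turn '[[0, 0, 0], [0, 0, 0], [0, 0, 0]]' --hand '[1, 1, 1]'

```text
clock: 11.5
tool_pos: [0.516, 0.0531, 0.1687]
ee_rot: [0.062, 0.952, -0.02, 0.3]
contact_force: [-6.4, -4.4, 5.0]
gripper_width: 0.0131
grasp_force: 79.5
```

Run:
```python
from h import *
print(footbed(),get_state()["contact_force"])
```

```text
(array([-0.00540169, -0.03010642,  0.03984943]), array([-1.871796  , -5.22968532,  7.42783352])) [-6.42676067 -4.42871298  5.01090693]
```

>>> drive_tool --slide '[[0, -0.005, 0.004], [0, -0.005, 0.008], [0, -0.005, 0.008]]' --turn '[[0, 0, 0], [0, 0, 0], [0, 0, 0]]' --hand '[1, 1, 1]'

```text
clock: 11.8
tool_pos: [0.5165, 0.0528, 0.1684]
ee_rot: [0.062, 0.952, -0.02, 0.3]
contact_force: [-9.8, -2.8, 10.5]
gripper_width: 0.0131
grasp_force: 80.0
```

>>> drive_tool --slide '[[0, -0.005, 0.004], [0, -0.005, 0.008], [0, -0.005, 0.008]]' --turn '[[0, 0, 0], [0, 0, 0], [0, 0, 0]]' --hand '[1, 1, 1]'

```text
clock: 12.1
tool_pos: [0.5169, 0.0529, 0.1682]
ee_rot: [0.062, 0.952, -0.019, 0.3]
contact_force: [-15.4, -1.1, 16.3]
gripper_width: 0.0135
grasp_force: 81.4
```

Run:
```python
from h import *
print(footbed(),get_state()["contact_force"],get_state()["moment"])
```

```text
(array([-0.00486376, -0.02985537,  0.03890967]), array([-3.07270799, -3.11051893, 21.99342237])) [-15.40847234  -1.10879561  16.253524  ] [-0.49411327  1.56252713 -0.44623251]
```

Right end seated (22 N at foot z≈39 mm). Lift, then shift to the left end.

>>> drive_tool --slide '[[0, 0, -0.05], [0, 0, -0.14], [0, 0.2, -0.15], [0, 0.4, -0.15], [0, 0.5, -0.15], [0, 0.5, -0.15], [0, 0.5, -0.12], [0, 0.5, -0.09], [0, 0.5, -0.09]]' --turn '[[0, 0, 0], [0, 0, 0], [0, 0, 0], [0, 0, 0], [0, 0, 0], [0, 0, 0], [0, 0, 0], [0, 0, 0], [0, 0, 0]]' --hand '[1, 1, 1, 1, 1, 1, 1, 1, 1]'

```text
clock: 13.0
tool_pos: [0.5181, 0.1122, 0.1749]
ee_rot: [0.062, 0.952, -0.019, 0.299]
contact_force: [0.1, -0.5, -1.7]
gripper_width: 0.0132
grasp_force: 78.7
```

Run:
```python
from h import *
move([-.004,.03,.045]);print(footbed())
```

```text
[-0.004, 0.03, 0.045] slide [-0.02   0.009  0.026] turn [ 0.0001 -0.0004  0.    ] TCP [0.522 0.113 0.174]
(array([-0.00660588,  0.0289303 ,  0.04810887]), array([-0.8920962 , -0.44776847, -1.48882167]))
```

>>> drive_tool --slide '[[-0.015, 0.005, 0.01], [-0.015, 0.005, 0.02], [-0.015, 0.005, 0.025], [-0.015, 0.005, 0.025]]' --turn '[[0, 0, 0], [0, 0, 0], [0, 0, 0], [0, 0, 0]]' --hand '[1, 1, 1, 1]'

```text
clock: 13.4
tool_pos: [0.5218, 0.113, 0.1743]
ee_rot: [0.062, 0.952, -0.019, 0.3]
contact_force: [-0.3, -0.6, -1.4]
gripper_width: 0.0135
grasp_force: 78.7
```

>>> drive_tool --slide '[[0, 0, 0.005], [0, 0, 0.01], [0, 0, 0.01]]' --turn '[[0, 0, 0], [0, 0, 0], [0, 0, 0]]' --hand '[1, 1, 1]'

```text
clock: 13.7
tool_pos: [0.5224, 0.113, 0.1733]
ee_rot: [0.062, 0.952, -0.019, 0.3]
contact_force: [-0.4, -0.9, -0.2]
gripper_width: 0.0129
grasp_force: 78.7
```

>>> drive_tool --slide '[[0, 0, 0.005], [0, 0, 0.01], [0, 0, 0.01]]' --turn '[[0, 0, 0], [0, 0, 0], [0, 0, 0]]' --hand '[1, 1, 1]'

```text
clock: 14.0
tool_pos: [0.5231, 0.1129, 0.1723]
ee_rot: [0.062, 0.952, -0.019, 0.3]
contact_force: [0.6, -0.1, 0.2]
gripper_width: 0.0134
grasp_force: 78.7
```

>>> drive_tool --slide '[[0, 0, 0.005], [0, 0, 0.01], [0, 0, 0.01]]' --turn '[[0, 0, 0], [0, 0, 0], [0, 0, 0]]' --hand '[1, 1, 1]'

```text
clock: 14.3
tool_pos: [0.5238, 0.1129, 0.1713]
ee_rot: [0.062, 0.952, -0.019, 0.3]
contact_force: [0.7, 0.9, -1.5]
gripper_width: 0.0132
grasp_force: 78.7
```

Run:
```python
from h import *
print(footbed())
```

```text
(array([-0.00394483,  0.03039991,  0.04202802]), array([-0.40020556,  1.02521694, -1.49890302]))
```

>>> drive_tool --slide '[[0, 0, 0.005], [0, 0, 0.01], [0, 0, 0.01]]' --turn '[[0, 0, 0], [0, 0, 0], [0, 0, 0]]' --hand '[1, 1, 1]'

```text
clock: 14.6
tool_pos: [0.5245, 0.1128, 0.1703]
ee_rot: [0.062, 0.952, -0.019, 0.3]
contact_force: [-0.0, -1.0, -2.0]
gripper_width: 0.0129
grasp_force: 78.7
```

>>> drive_tool --slide '[[0, 0, 0.005], [0, 0, 0.008], [0, 0, 0.008]]' --turn '[[0, 0, 0], [0, 0, 0], [0, 0, 0]]' --hand '[1, 1, 1]'

```text
clock: 14.9
tool_pos: [0.5251, 0.1128, 0.1698]
ee_rot: [0.062, 0.952, -0.019, 0.3]
contact_force: [-2.8, -0.2, 2.6]
gripper_width: 0.0131
grasp_force: 78.9
```

>>> drive_tool --slide '[[0, 0, 0.005], [0, 0, 0.008], [0, 0, 0.008]]' --turn '[[0, 0, 0], [0, 0, 0], [0, 0, 0]]' --hand '[1, 1, 1]'

```text
clock: 15.2
tool_pos: [0.5257, 0.113, 0.1691]
ee_rot: [0.062, 0.952, -0.019, 0.3]
contact_force: [-4.2, 1.9, 4.0]
gripper_width: 0.013
grasp_force: 79.4
```

Run:
```python
from h import *
print(footbed())
```

```text
(array([-0.00370346,  0.03089638,  0.03915643]), array([-1.29572506,  1.30860325,  5.77789661]))
```

>>> drive_tool --slide '[[0, 0, 0.004], [0, 0, 0.008], [0, 0, 0.008]]' --turn '[[0, 0, 0], [0, 0, 0], [0, 0, 0]]' --hand '[1, 1, 1]'

```text
clock: 15.5
tool_pos: [0.5261, 0.1131, 0.1691]
ee_rot: [0.061, 0.952, -0.019, 0.3]
contact_force: [-12.2, 1.6, 12.2]
gripper_width: 0.0133
grasp_force: 80.6
```

>>> drive_tool --slide '[[0, 0.003, 0.004], [0, 0.003, 0.008], [0, 0.003, 0.008]]' --turn '[[0, 0, 0], [0, 0, 0], [0, 0, 0]]' --hand '[1, 1, 1]'

```text
clock: 15.8
tool_pos: [0.5265, 0.1132, 0.1691]
ee_rot: [0.061, 0.952, -0.019, 0.3]
contact_force: [-19.9, 2.4, 21.1]
gripper_width: 0.013
grasp_force: 82.1
```

Run:
```python
from h import *
print(footbed())
```

```text
(array([-0.0030519 ,  0.03112675,  0.03872666]), array([-4.27597823, -0.17240443, 28.78924076]))
```

Left end seated. I'll back off and recheck the right end for a possible rebound.

>>> drive_tool --slide '[[0, 0, -0.03], [0, 0, -0.06], [0, -0.2, -0.06], [0, -0.4, -0.06], [0, -0.5, -0.06], [0, -0.5, -0.05], [0, -0.5, -0.04], [0, -0.5, -0.035], [0, -0.5, -0.03], [0, -0.5, -0.025], [0, -0.5, -0.025]]' --turn '[[0, 0, 0], [0, 0, 0], [0, 0, 0], [0, 0, 0], [0, 0, 0], [0, 0, 0], [0, 0, 0], [0, 0, 0], [0, 0, 0], [0, 0, 0], [0, 0, 0]]' --hand '[1, 1, 1, 1, 1, 1, 1, 1, 1, 1, 1]'

```text
clock: 16.9
tool_pos: [0.5173, 0.0539, 0.1695]
ee_rot: [0.061, 0.952, -0.019, 0.3]
contact_force: [0.3, 0.1, -0.8]
gripper_width: 0.0125
grasp_force: 78.8
```

Run:
```python
from h import *
print(footbed())
```

```text
(array([-0.00397714, -0.02882743,  0.03984807]), array([-0.27102268,  0.1009441 , -0.84269324]))
```

>>> drive_tool --slide '[[0, 0, 0.005], [0, 0, 0.007], [0, 0, 0.007]]' --turn '[[0, 0, 0], [0, 0, 0], [0, 0, 0]]' --hand '[1, 1, 1]'

```text
clock: 17.2
tool_pos: [0.5178, 0.0536, 0.1691]
ee_rot: [0.062, 0.952, -0.019, 0.3]
contact_force: [0.8, -0.0, -0.2]
gripper_width: 0.0131
grasp_force: 78.8
```

>>> drive_tool --slide '[[0, 0, 0.004], [0, 0, 0.007], [0, 0, 0.007]]' --turn '[[0, 0, 0], [0, 0, 0], [0, 0, 0]]' --hand '[1, 1, 1]'

```text
clock: 17.5
tool_pos: [0.5182, 0.0536, 0.169]
ee_rot: [0.062, 0.952, -0.019, 0.3]
contact_force: [-7.0, 1.6, 7.2]
gripper_width: 0.0129
grasp_force: 80.0
```

Run:
```python
from h import *
print(footbed())
```

```text
(array([-0.00347858, -0.02912082,  0.03892106]), array([-1.72735166,  0.64204799, 10.0294122 ]))
```

>>> drive_tool --slide '[[0, 0, 0.004], [0, 0, 0.004], [0, 0, 0.004]]' --turn '[[0, 0, 0], [0, 0, 0], [0, 0, 0]]' --hand '[1, 1, 1]'

```text
clock: 17.8
tool_pos: [0.5184, 0.0535, 0.169]
ee_rot: [0.062, 0.952, -0.019, 0.3]
contact_force: [-12.6, 1.3, 11.2]
gripper_width: 0.0132
grasp_force: 80.9
```

>>> drive_tool --slide '[[0, 0, -0.05], [0, 0, -0.12], [0, -0.2, -0.12], [-0.03, -0.4, -0.12], [-0.03, -0.55, -0.12], [-0.03, -0.55, -0.12], [-0.03, -0.55, 0.05], [-0.03, -0.55, 0.2], [-0.03, -0.55, 0.29], [-0.03, -0.55, 0.29], [-0.03, -0.55, 0.29]]' --turn '[[0, 0, 0], [0, 0, 0], [0, 0, 0], [0, 0, 0], [0, 0, 0], [0, 0, 0], [0, 0, 0], [0, 0, 0], [0, 0, 0], [0, 0, 0], [0, 0, 0]]' --hand '[1, 1, 1, 1, 1, 1, 1, 1, 1, 1, 1]'

```text
clock: 18.9
tool_pos: [0.5325, -0.0145, 0.1413]
ee_rot: [0.062, 0.952, -0.019, 0.299]
contact_force: [0.8, -0.3, -1.5]
gripper_width: 0.0129
grasp_force: 78.8
```

Run:
```python
from h import *
print(footbed());move([0,-.082,.003])
for n in ("top","side"): cv2.imwrite(f"pics/{n}1.png",read_camera(n))
```

```text
(array([-0.00058118, -0.09474478,  0.00291026]), array([-0.16817568, -0.17005059, -1.71586565]))
[0, -0.082, 0.003] slide [-0.004  0.107 -0.001] turn [ 0.0003 -0.0003  0.0002] TCP [ 0.535 -0.002  0.142]
```

>>> drive_tool --slide '[[0, 0.04, 0], [0, 0.08, 0], [0, 0.1, 0], [0, 0.11, 0], [0, 0.115, 0], [0, 0.115, 0]]' --turn '[[0, 0, 0], [0, 0, 0], [0, 0, 0], [0, 0, 0], [0, 0, 0], [0, 0, 0]]' --hand '[1, 1, 1, 1, 1, 1]'

```text
clock: 19.6
tool_pos: [0.5345, -0.0012, 0.1414]
ee_rot: [0.062, 0.952, -0.019, 0.3]
contact_force: [-0.1, -0.3, -0.4]
gripper_width: 0.013
grasp_force: 78.8
```

>>> drive_tool --slide '[[0, 0.005, 0], [0, 0.008, 0], [0, 0.008, 0]]' --turn '[[0, 0, 0], [0, 0, 0], [0, 0, 0]]' --hand '[1, 1, 1]'

```text
clock: 19.9
tool_pos: [0.5346, -0.0004, 0.1414]
ee_rot: [0.062, 0.952, -0.019, 0.3]
contact_force: [-0.1, -0.6, -1.2]
gripper_width: 0.0135
grasp_force: 78.8
```

>>> drive_tool --slide '[[0, 0.005, 0], [0, 0.008, 0], [0, 0.008, 0]]' --turn '[[0, 0, 0], [0, 0, 0], [0, 0, 0]]' --hand '[1, 1, 1]'

```text
clock: 20.2
tool_pos: [0.5348, 0.0006, 0.1414]
ee_rot: [0.062, 0.952, -0.019, 0.3]
contact_force: [0.4, -0.1, -0.2]
gripper_width: 0.0129
grasp_force: 78.8
```

Run:
```python
from h import *
print(footbed())
```

```text
(array([-0.0002346 , -0.07943362,  0.00293021]), array([ 0.17598715, -0.01927325, -0.40516382]))
```

>>> drive_tool --slide '[[0, 0.005, 0], [0, 0.005, 0]]' --turn '[[0, 0, 0], [0, 0, 0]]' --hand '[1, 1]'

```text
clock: 20.4
tool_pos: [0.5349, 0.0013, 0.1414]
ee_rot: [0.062, 0.952, -0.019, 0.3]
contact_force: [-0.3, 0.5, -1.5]
gripper_width: 0.0131
grasp_force: 78.8
```

>>> drive_tool --slide '[[0, 0.005, 0], [0, 0.005, 0], [0, 0.005, 0]]' --turn '[[0, 0, 0], [0, 0, 0], [0, 0, 0]]' --hand '[1, 1, 1]'

```text
clock: 20.7
tool_pos: [0.5349, 0.0018, 0.1414]
ee_rot: [0.062, 0.952, -0.019, 0.3]
contact_force: [-0.8, -0.1, -1.3]
gripper_width: 0.0131
grasp_force: 78.8
```

>>> drive_tool --slide '[[0, 0.005, 0], [0, 0.005, 0], [0, 0.005, 0]]' --turn '[[0, 0, 0], [0, 0, 0], [0, 0, 0]]' --hand '[1, 1, 1]'

```text
clock: 21.0
tool_pos: [0.535, 0.0024, 0.1414]
ee_rot: [0.062, 0.952, -0.019, 0.3]
contact_force: [-0.2, -0.5, -1.3]
gripper_width: 0.0131
grasp_force: 78.9
```

>>> drive_tool --slide '[[0, 0.005, 0], [0, 0.005, 0], [0, 0.005, 0]]' --turn '[[0, 0, 0], [0, 0, 0], [0, 0, 0]]' --hand '[1, 1, 1]'

```text
clock: 21.3
tool_pos: [0.535, 0.0026, 0.1414]
ee_rot: [0.062, 0.952, -0.02, 0.3]
contact_force: [-1.4, -1.5, -0.4]
gripper_width: 0.0129
grasp_force: 78.8
```

Run:
```python
from h import *
print(footbed())
a,b=cv2.imread("pics/side1.png"),read_camera("side"); cv2.imwrite("pics/side2.png",b)
cv2.imwrite("pics/s12.png",cv2.resize(b[170:270,200:300],None,fx=6,fy=6,interpolation=cv2.INTER_CUBIC))
```

```text
(array([-0.00021248, -0.07752916,  0.00292396]), array([-1.18699887, -1.67811724,  0.31769421]))
```

Contact at y≈-77.6 mm, about 1.5 N. I'll add a little and hold for a second.

>>> drive_tool --slide '[[0, 0.004, 0], [0, 0.004, 0], [0, 0.004, 0], [0, 0.004, 0]]' --turn '[[0, 0, 0], [0, 0, 0], [0, 0, 0], [0, 0, 0]]' --hand '[1, 1, 1, 1]'

```text
clock: 21.75
tool_pos: [0.5351, 0.003, 0.1415]
ee_rot: [0.062, 0.952, -0.02, 0.3]
contact_force: [-0.7, -3.5, 0.0]
gripper_width: 0.0133
grasp_force: 78.9
```

>>> drive_tool --slide '[[0, 0, 0], [0, 0, 0], [0, 0, 0], [0, 0, 0], [0, 0, 0], [0, 0, 0], [0, 0, 0], [0, 0, 0]]' --turn '[[0, 0, 0], [0, 0, 0], [0, 0, 0], [0, 0, 0], [0, 0, 0], [0, 0, 0], [0, 0, 0], [0, 0, 0]]' --hand '[1, 1, 1, 1, 1, 1, 1, 1]'

```text
clock: 22.55
tool_pos: [0.5351, 0.0031, 0.1414]
ee_rot: [0.062, 0.952, -0.019, 0.3]
contact_force: [-2.0, -5.4, 0.2]
gripper_width: 0.0127
grasp_force: 79.0
```

Run:
```python
from h import *
print(footbed())
```

```text
(array([-0.00021402, -0.07697827,  0.00293345]), array([-0.96713104, -5.59688393,  0.90347443]))
```

>>> drive_tool --slide '[[0, -0.03, 0], [0, -0.03, 0], [0, -0.008, 0], [0, -0.005, 0], [0, -0.005, 0], [0, -0.005, 0], [0, -0.005, 0]]' --turn '[[0, 0, 0], [0, 0, 0], [0, 0, 0], [0, 0, 0], [0, 0, 0], [0, 0, 0], [0, 0, 0]]' --hand '[1, 1, 1, 1, 1, 1, 1]'

```text
clock: 23.25
tool_pos: [0.535, 0.0028, 0.1414]
ee_rot: [0.062, 0.952, -0.019, 0.3]
contact_force: [0.2, -1.4, -0.4]
gripper_width: 0.0135
grasp_force: 78.7
```

Run:
```python
from h import *
print(footbed())
```

```text
(array([-0.0002764 , -0.07726482,  0.00290493]), array([ 0.08212361, -1.32224672, -0.53268565]))
```

Blue contacts at the same place, so it held. Now to the red end.

>>> drive_tool --slide '[[0, -0.06, 0], [0, -0.12, 0], [0, -0.12, -0.2], [0, -0.12, -0.45], [0.02, -0.12, -0.47], [0.02, 0.2, -0.47], [0.02, 0.5, -0.47], [0.02, 0.8, -0.47], [0.02, 0.8, -0.47]]' --turn '[[0, 0, 0], [0, 0, 0], [0, 0, 0], [0, 0, 0], [0, 0, 0], [0, 0, 0], [0, 0, 0], [0, 0, 0], [0, 0, 0]]' --hand '[1, 1, 1, 1, 1, 1, 1, 1, 1]'

```text
clock: 24.15
tool_pos: [0.5142, 0.1064, 0.1861]
ee_rot: [0.059, 0.952, -0.017, 0.3]
contact_force: [-0.3, 0.8, -0.0]
gripper_width: 0.0129
grasp_force: 78.8
```

>>> drive_tool --slide '[[0, 0.3, 0], [0, 0.63, 0], [0, 0.63, 0], [0, 0.63, 0]]' --turn '[[0, 0, 0], [0, 0, 0], [0, 0, 0], [0, 0, 0]]' --hand '[1, 1, 1, 1]'

```text
clock: 24.55
tool_pos: [0.523, 0.1775, 0.1854]
ee_rot: [0.061, 0.952, -0.019, 0.299]
contact_force: [-0.2, -0.3, -1.0]
gripper_width: 0.0134
grasp_force: 79.0
```

Run:
```python
from h import *
print(footbed());move([0,.094,.003])
```

```text
(array([-0.00360932,  0.09432641,  0.05889299]), array([-0.74320132, -0.35763431, -0.73667922]))
[0, 0.094, 0.003] slide [-0.03  -0.003  0.466] turn [ 0.0002 -0.0004  0.0004] TCP [0.557 0.173 0.142]
```

>>> drive_tool --slide '[[-0.03, 0, 0.1], [-0.03, 0, 0.3], [-0.03, 0, 0.46], [-0.03, 0, 0.466], [-0.03, 0, 0.466], [-0.03, -0.04, 0.466], [-0.03, -0.07, 0.466], [-0.03, -0.09, 0.466], [-0.03, -0.1, 0.466], [-0.03, -0.1, 0.466]]' --turn '[[0, 0, 0], [0, 0, 0], [0, 0, 0], [0, 0, 0], [0, 0, 0], [0, 0, 0], [0, 0, 0], [0, 0, 0], [0, 0, 0], [0, 0, 0]]' --hand '[1, 1, 1, 1, 1, 1, 1, 1, 1, 1]'

```text
clock: 25.55
tool_pos: [0.5563, 0.161, 0.143]
ee_rot: [0.062, 0.952, -0.019, 0.3]
contact_force: [0.9, -0.3, -0.6]
gripper_width: 0.0128
grasp_force: 79.1
```

>>> drive_tool --slide '[[0, -0.005, 0], [0, -0.005, 0], [0, -0.005, 0]]' --turn '[[0, 0, 0], [0, 0, 0], [0, 0, 0]]' --hand '[1, 1, 1]'

```text
clock: 25.85
tool_pos: [0.5563, 0.1606, 0.1426]
ee_rot: [0.062, 0.952, -0.019, 0.3]
contact_force: [-0.1, -0.5, -0.4]
gripper_width: 0.013
grasp_force: 79.1
```

Run:
```python
from h import *
print(footbed())
```

```text
(array([0.00080576, 0.08195539, 0.00365665]), array([-0.20195893, -0.46722988, -0.30405248]))
```

>>> drive_tool --slide '[[0, -0.006, 0], [0, -0.012, 0], [0, -0.012, 0]]' --turn '[[0, 0, 0], [0, 0, 0], [0, 0, 0]]' --hand '[1, 1, 1]'

```text
clock: 26.15
tool_pos: [0.556, 0.159, 0.1426]
ee_rot: [0.062, 0.952, -0.019, 0.3]
contact_force: [0.1, 0.1, 0.4]
gripper_width: 0.0128
grasp_force: 79.1
```

>>> drive_tool --slide '[[0, -0.005, 0], [0, -0.005, 0], [0, -0.005, 0]]' --turn '[[0, 0, 0], [0, 0, 0], [0, 0, 0]]' --hand '[1, 1, 1]'

```text
clock: 26.45
tool_pos: [0.556, 0.1584, 0.1426]
ee_rot: [0.062, 0.952, -0.019, 0.3]
contact_force: [-0.1, -0.7, -1.3]
gripper_width: 0.0132
grasp_force: 79.1
```

>>> drive_tool --slide '[[0, -0.005, 0], [0, -0.005, 0], [0, -0.005, 0]]' --turn '[[0, 0, 0], [0, 0, 0], [0, 0, 0]]' --hand '[1, 1, 1]'

```text
clock: 26.75
tool_pos: [0.5559, 0.1578, 0.1426]
ee_rot: [0.062, 0.952, -0.019, 0.3]
contact_force: [0.7, -0.6, -0.4]
gripper_width: 0.0131
grasp_force: 79.1
```

Run:
```python
from h import *
print(footbed())
```

```text
(array([0.00084778, 0.07913949, 0.00365196]), array([ 0.40433808, -0.45493675, -0.8211196 ]))
```

>>> drive_tool --slide '[[0, -0.005, 0], [0, -0.005, 0], [0, -0.005, 0]]' --turn '[[0, 0, 0], [0, 0, 0], [0, 0, 0]]' --hand '[1, 1, 1]'

```text
clock: 27.05
tool_pos: [0.5558, 0.1572, 0.1426]
ee_rot: [0.062, 0.952, -0.019, 0.3]
contact_force: [-1.0, -0.7, -1.5]
gripper_width: 0.0133
grasp_force: 79.1
```

>>> drive_tool --slide '[[0, -0.005, 0], [0, -0.005, 0], [0, -0.005, 0]]' --turn '[[0, 0, 0], [0, 0, 0], [0, 0, 0]]' --hand '[1, 1, 1]'

```text
clock: 27.35
tool_pos: [0.5558, 0.1566, 0.1426]
ee_rot: [0.062, 0.952, -0.019, 0.3]
contact_force: [-0.3, -0.5, -0.3]
gripper_width: 0.0131
grasp_force: 79.1
```

>>> drive_tool --slide '[[0, -0.005, 0], [0, -0.005, 0], [0, -0.005, 0]]' --turn '[[0, 0, 0], [0, 0, 0], [0, 0, 0]]' --hand '[1, 1, 1]'

```text
clock: 27.65
tool_pos: [0.5557, 0.156, 0.1426]
ee_rot: [0.062, 0.952, -0.019, 0.3]
contact_force: [-0.4, 0.0, -0.4]
gripper_width: 0.0131
grasp_force: 79.1
```

>>> drive_tool --slide '[[0, -0.004, 0], [0, -0.004, 0], [0, -0.004, 0]]' --turn '[[0, 0, 0], [0, 0, 0], [0, 0, 0]]' --hand '[1, 1, 1]'

```text
clock: 27.95
tool_pos: [0.5556, 0.1556, 0.1427]
ee_rot: [0.062, 0.952, -0.019, 0.3]
contact_force: [0.1, 0.2, -1.8]
gripper_width: 0.013
grasp_force: 79.1
```

Run:
```python
from h import *
c=cal("wrist");im=read_camera("wrist");cv2.imwrite("pics/w7.png",im)
b,f=footbed();print(b,f)
M=bedM();P=lambda *p:proj("w",VO+M@np.array(p),c)[0].round(1)
for n,p in [("foot edge top",(b[0],b[1]-.013,b[2]+.016)),("foot edge bot",(b[0],b[1]-.013,b[2])),("redout",(0,.065,.014)),("redlow",(-.012,.065,.014)),("blueout",(0,-.065,.014)),("blL",(0,.042,.04)),("blR",(0,-.042,.04))]: print(n,P(*p))
hsv=cv2.cvtColor(im,cv2.COLOR_BGR2HSV)
for n,m in [("or",cv2.inRange(hsv,(7,130,60),(20,255,255))),("red",cv2.inRange(hsv,(0,150,50),(5,255,255))|cv2.inRange(hsv,(174,150,50),(180,255,255))),("blue",cv2.inRange(hsv,(105,120,50),(130,255,255)))]:
    m=m.copy();m[:,:100]=0;m[:60]=0;m[230:]=0;k,l,st,ce=cv2.connectedComponentsWithStats(m)
    print(n,[s.tolist() for s in st[1:] if s[4]>60])
    if n=="red": rm=m
for v in range(150,226,4):print(v,[tuple(im[v,u]) for u in ()],end="")
y=np.array([s for s in np.nonzero(rm)]).T
cv2.imwrite("pics/w7c.png",cv2.resize(im[100:260,110:370],None,fx=3,fy=3,interpolation=cv2.INTER_CUBIC))
```

```text
[0.00084153 0.07688815 0.00365137] [ 0.96560238  0.12194953 -0.9573461 ]
foot edge top [259.2 220.5]
foot edge bot [260.4 213. ]
redout [261.1 216.7]
redlow [260.8 201.2]
blueout [ 84.9 216.7]
blL [224.1 230.6]
blR [ 96.4 230.7]
or [[100, 196, 130, 34, 3351]]
red [[228, 196, 33, 34, 1045]]
blue [[500, 216, 48, 14, 192]]
150 []154 []158 []162 []166 []170 []174 []178 []182 []186 []190 []194 []198 []202 []206 []210 []214 []218 []222 []
```

View pics/w7c.png

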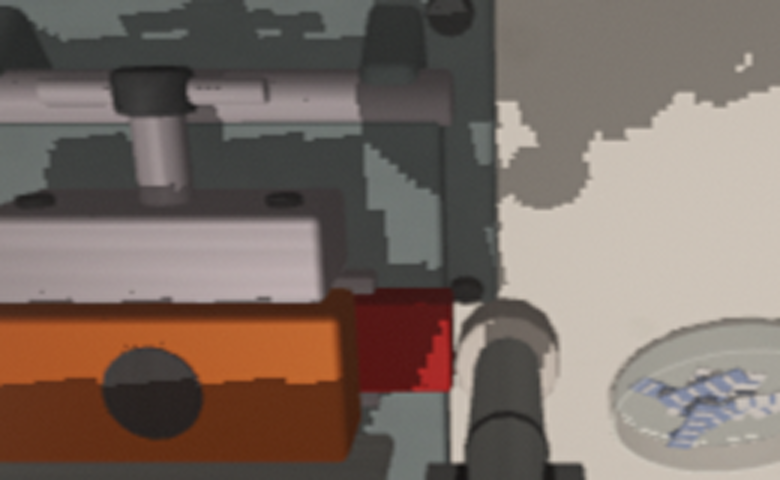

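The crop shows the red bar's outer edge at u≈261, where it lay before. The foot's near edge is at about 262, so contact is imminent and nothing has slid.

>>> drive_tool --slide '[[0, -0.004, 0], [0, -0.004, 0], [0, -0.004, 0]]' --turn '[[0, 0, 0], [0, 0, 0], [0, 0, 0]]' --hand '[1, 1, 1]'

```text
clock: 28.3
tool_pos: [0.5556, 0.1551, 0.1426]
ee_rot: [0.062, 0.952, -0.019, 0.3]
contact_force: [0.6, 0.1, -0.8]
gripper_width: 0.0133
grasp_force: 79.1
```

>>> drive_tool --slide '[[0, -0.004, 0], [0, -0.004, 0], [0, -0.004, 0]]' --turn '[[0, 0, 0], [0, 0, 0], [0, 0, 0]]' --hand '[1, 1, 1]'

```text
clock: 28.6
tool_pos: [0.5555, 0.1547, 0.1427]
ee_rot: [0.062, 0.952, -0.019, 0.3]
contact_force: [-0.6, 1.0, -0.3]
gripper_width: 0.0126
grasp_force: 79.1
```

Just touching, perhaps.

>>> drive_tool --slide '[[0, -0.003, 0], [0, -0.003, 0], [0, -0.003, 0], [0, -0.003, 0]]' --turn '[[0, 0, 0], [0, 0, 0], [0, 0, 0], [0, 0, 0]]' --hand '[1, 1, 1, 1]'

```text
clock: 29.0
tool_pos: [0.5555, 0.1545, 0.1427]
ee_rot: [0.062, 0.952, -0.019, 0.3]
contact_force: [-0.3, 2.2, -0.0]
gripper_width: 0.0127
grasp_force: 79.1
```

>>> drive_tool --slide '[[0, 0, 0], [0, 0, 0], [0, 0, 0], [0, 0, 0], [0, 0, 0]]' --turn '[[0, 0, 0], [0, 0, 0], [0, 0, 0], [0, 0, 0], [0, 0, 0]]' --hand '[1, 1, 1, 1, 1]'

```text
clock: 29.5
tool_pos: [0.5555, 0.1545, 0.1427]
ee_rot: [0.062, 0.952, -0.019, 0.3]
contact_force: [0.2, 2.2, -0.6]
gripper_width: 0.0127
grasp_force: 79.1
```

>>> drive_tool --slide '[[0, 0, 0], [0, 0, 0], [0, 0, 0], [0, 0, 0], [0, 0, 0], [0, 0, 0]]' --turn '[[0, 0, 0], [0, 0, 0], [0, 0, 0], [0, 0, 0], [0, 0, 0], [0, 0, 0]]' --hand '[1, 1, 1, 1, 1, 1]'

```text
clock: 30.1
tool_pos: [0.5555, 0.1544, 0.1427]
ee_rot: [0.062, 0.952, -0.019, 0.3]
contact_force: [0.1, 3.5, -0.2]
gripper_width: 0.0131
grasp_force: 79.2
```

Red held at about 2–3.5 N for a second. Back off, lift and head home.

>>> drive_tool --slide '[[0, 0.05, 0], [0, 0.15, 0], [0, 0.15, -0.2], [0, 0.15, -0.6], [0, 0.15, -0.8], [0.1, 0, -0.85], [0.2, -0.3, -0.85], [0.3, -0.6, -0.85], [0.3, -0.9, -0.85], [0.3, -0.98, -0.85]]' --turn '[[0, 0, 0], [0, 0, 0], [0, 0, 0], [0, 0, 0], [0, 0, 0], [0, 0, 0], [0, 0, 0], [0, 0, 0], [0, 0, 0], [0, 0, 0]]' --hand '[1, 1, 1, 1, 1, 1, 1, 1, 1, 1]'

```text
clock: 31.1
tool_pos: [0.4515, 0.0463, 0.2047]
ee_rot: [0.064, 0.952, -0.021, 0.299]
contact_force: [0.4, 0.0, -0.3]
gripper_width: 0.0135
grasp_force: 79.2
```

>>> drive_tool --slide '[[0, -0.33, 0], [0, -0.66, 0], [0, -0.98, 0], [0, -0.98, 0]]' --turn '[[0, 0, 0], [0, 0, 0], [0, 0, 0], [0, 0, 0]]' --hand '[1, 1, 1, 1]'

```text
clock: 31.5
tool_pos: [0.4376, -0.0738, 0.2062]
ee_rot: [0.067, 0.951, -0.022, 0.3]
contact_force: [0.5, 0.0, -1.1]
gripper_width: 0.013
grasp_force: 79.2
```

```bash
cat >> h.py <<'E'
def home(p):
    s=get_state();Q=R.from_quat(s["ee_rot"]).as_matrix();W=R.from_quat([.2225,.97493,0,0]).as_matrix()
    print(s["tool_pos"],s["contact_force"],s["clock"],"slide",(Q.T@(np.array(p)-s["tool_pos"])/.12).round(3),"turn",(R.from_matrix(Q.T@W).as_rotvec()/2/np.pi).round(4))
E
python3 -c "
from h import *
home([.49,-.32,.2])"
```

```text
[ 0.43757283 -0.0737614   0.20623248] [ 4.58843358e-01  7.39166992e-04 -1.07160035e+00] 31.5 slide [-0.56  -1.969  0.46 ] turn [0.0146 0.0965 0.0474]
```

>>> drive_tool --slide '[[-0.07, -0.2, 0.05], [-0.12, -0.4, 0.1], [-0.18, -0.6, 0.15], [-0.24, -0.8, 0.2], [-0.28, -0.98, 0.23], [-0.28, -0.98, 0.23], [-0.28, -0.98, 0.23]]' --turn '[[0.003, 0.02, 0.01], [0.006, 0.04, 0.02], [0.009, 0.06, 0.03], [0.012, 0.08, 0.04], [0.0146, 0.0965, 0.0474], [0.0146, 0.0965, 0.0474], [0.0146, 0.0965, 0.0474]]' --hand '[1, 1, 1, 1, 1, 1, 1]'

```text
clock: 32.2
tool_pos: [0.4668, -0.1897, 0.2009]
ee_rot: [0.216, 0.976, 0.001, -0.002]
contact_force: [-0.9, 0.1, -0.3]
gripper_width: 0.0132
grasp_force: 79.2
```

```bash
python3 -c "
from h import *
home([.49,-.32,.2])"
```

```text
[ 0.4667525  -0.18972536  0.20088732] [-0.88220691  0.05321377 -0.2605114 ] 32.2 slide [-0.633 -0.903  0.004] turn [ 0.0003 -0.0006  0.0022]
```

>>> drive_tool --slide '[[-0.2, -0.3, 0], [-0.42, -0.6, 0], [-0.63, -0.9, 0], [-0.63, -0.9, 0], [-0.63, -0.9, 0], [-0.63, -0.9, 0]]' --turn '[[0, 0, 0.001], [0, 0, 0.002], [0, -0.0006, 0.002], [0, -0.0006, 0.002], [0, -0.0006, 0.002], [0, -0.0006, 0.002]]' --hand '[1, 1, 1, 1, 1, 1]'

```text
clock: 32.8
tool_pos: [0.4879, -0.3176, 0.2016]
ee_rot: [0.222, 0.975, 0.001, 0.001]
contact_force: [0.1, 0.5, -2.3]
gripper_width: 0.0134
grasp_force: 79.2
```

Run:
```python
from h import *
home([.4905,-.3213,.0855])
c=cal("wrist");im=read_camera("wrist");cv2.imwrite("pics/w8.png",im);a=cv2.imread("pics/w4.png")
s=get_state();Q=R.from_quat(s["ee_rot"]).as_matrix();print(Q.round(3).tolist())
# compare the held tamper in the hand with the picture after lifting (same hand pose): shift by template matching
for n,(r0,r1,c0,c1) in {"cap":(290,340,255,300),"stem":(225,265,262,298)}.items():
    t=a[r0:r1,c0:c1];R_=cv2.matchTemplate(im[r0-15:r1+15,c0-15:c1+15],t,cv2.TM_CCOEFF_NORMED);print(n,cv2.minMaxLoc(R_)[1],np.array(cv2.minMaxLoc(R_)[3])-15)
g=cv2.cvtColor(im,cv2.COLOR_BGR2GRAY)
print(recognise("wrist","tamper")[:2],recognise("wrist","pad")[:2])
```

```text
[ 0.48788019 -0.31763494  0.20162272] [ 0.08235905  0.49506512 -2.31150656] 32.8 slide [-0.032 -0.021  0.968] turn [0.0004 0.0002 0.0002]
[[-0.902, 0.432, 0.002], [0.432, 0.902, 0.002], [-0.001, 0.003, -1.0]]
cap 0.9993570446968079 [0 0]
stem 0.9829888939857483 [0 0]
[{'uv': [277.3, 264.4], 'p': 0.91}] [{'uv': [275.2, 174.8], 'p': 0.72}, {'uv': [437.7, 40.2], 'p': 0.58}]
```

The tamper hasn't shifted in the hand. Lowering it.

>>> drive_tool --slide '[[-0.03, -0.02, 0.3], [-0.03, -0.02, 0.6], [-0.03, -0.02, 0.85], [-0.03, -0.02, 0.95], [-0.03, -0.02, 0.97], [-0.03, -0.02, 0.97], [-0.03, -0.02, 0.97]]' --turn '[[0, 0, 0], [0, 0, 0], [0, 0, 0], [0, 0, 0], [0, 0, 0], [0, 0, 0], [0, 0, 0]]' --hand '[1, 1, 1, 1, 1, 1, 1]'

```text
clock: 33.65
tool_pos: [0.4922, -0.324, 0.0868]
ee_rot: [0.222, 0.975, 0.0, 0.003]
contact_force: [-0.1, -0.3, -1.3]
gripper_width: 0.0133
grasp_force: 79.8
```

>>> drive_tool --slide '[[0, 0, 0.006], [0, 0, 0.012], [0, 0, 0.012], [0, 0, 0.012]]' --turn '[[0, 0, 0], [0, 0, 0], [0, 0, 0], [0, 0, 0]]' --hand '[1, 1, 1, 1]'

```text
clock: 34.05
tool_pos: [0.4912, -0.3234, 0.0839]
ee_rot: [0.223, 0.975, 0.001, 0.001]
contact_force: [-0.3, -0.0, -1.7]
gripper_width: 0.0133
grasp_force: 79.8
```

>>> drive_tool --slide '[[0, 0, 0.006], [0, 0, 0.006], [0, 0, 0.006]]' --turn '[[0, 0, 0], [0, 0, 0], [0, 0, 0]]' --hand '[1, 1, 1]'

```text
clock: 34.35
tool_pos: [0.4914, -0.3235, 0.0835]
ee_rot: [0.222, 0.975, 0.001, 0.002]
contact_force: [-0.4, 0.9, 4.0]
gripper_width: 0.0131
grasp_force: 79.9
```

>>> drive_tool --slide '[[0, 0, 0.004], [0, 0, 0.004], [0, 0, 0.004]]' --turn '[[0, 0, 0], [0, 0, 0], [0, 0, 0]]' --hand '[1, 1, 1]'

```text
clock: 34.65
tool_pos: [0.4915, -0.3235, 0.0835]
ee_rot: [0.222, 0.975, 0.001, 0.002]
contact_force: [0.1, 1.1, 6.8]
gripper_width: 0.013
grasp_force: 79.9
```

>>> drive_tool --slide '[[0, 0, -0.004], [0, 0, -0.004], [0, 0, -0.004], [0, 0, -0.004], [0, 0, -0.004], [0, 0, -0.004], [0, 0, -0.004], [0, 0, -0.004], [0, 0, -0.004], [0, 0, -0.004]]' --turn '[[0, 0, 0], [0, 0, 0], [0, 0, 0], [0, 0, 0], [0, 0, 0], [0, 0, 0], [0, 0, 0], [0, 0, 0], [0, 0, 0], [0, 0, 0]]' --hand '[0.6, 0.5, 0.3, 0, -0.4, -1, -1, -1, -1, -1]' --grip_force 20

```text
clock: 35.65
tool_pos: [0.4912, -0.3233, 0.083]
ee_rot: [0.222, 0.975, 0.001, 0.001]
contact_force: [0.5, 0.1, -0.5]
gripper_width: 0.0852
grasp_force: 0.0
```

>>> drive_tool --slide '[[0, 0, -0.2], [0, 0, -0.5], [0, 0, -0.9], [0, 0, -0.98], [0, 0, -0.98], [0, 0, -0.98]]' --turn '[[0, 0, 0], [0, 0, 0], [0, 0, 0], [0, 0, 0], [0, 0, 0], [0, 0, 0]]' --hand '[-1, -1, -1, -1, -1, -1]'

```text
clock: 36.25
tool_pos: [0.4903, -0.323, 0.1997]
ee_rot: [0.223, 0.975, 0.001, 0.001]
contact_force: [-1.2, 0.1, -0.4]
gripper_width: 0.0855
grasp_force: 0.0
```

Run:
```python
from h import *
s=get_state();print(s["tool_pos"],s["gripper_width"],s["clock"])
a=cv2.imread("pics/side0.png");b=read_camera("side");cv2.imwrite("pics/side9.png",b)
print(proj("side",[[.4887,-.3184,.004],[.4887,-.3184,.122]]))
t=a[288:348,320:350]
R_=cv2.matchTemplate(b[268:368,300:370],t,cv2.TM_CCOEFF_NORMED);m=cv2.minMaxLoc(R_);print("tamper match",m[1],np.array(m[3])-20)
print(recognise("side","tamper")[:1])
# blue bar and block in side view, before/after
for n,im in (("0",a),("9",b)):
    h=cv2.cvtColor(im,cv2.COLOR_BGR2HSV)[180:250,225:275]
    for q,lo,hi in (("blue",(105,120,50),(130,255,255)),("or",(7,130,60),(20,255,255))):
        ys,xs=np.nonzero(cv2.inRange(h,lo,hi));print(n,q,len(xs),(xs.mean()+225).round(2),(ys.mean()+180).round(2))
a=cv2.imread("pics/top1.png");b=read_camera("top")
for n,im in (("0",cv2.imread("pics/top0.png")),("1",a),("9",b)):
    h=cv2.cvtColor(im,cv2.COLOR_BGR2HSV)[190:225,205:275]
    for q,lo,hi in (("blue",(105,120,50),(130,255,255)),("red",(0,150,50),(5,255,255))):
        ys,xs=np.nonzero(cv2.inRange(h,lo,hi));print(n,q,len(xs),(xs.mean()+205).round(2),xs.min()+205,xs.max()+205)
```

```text
[ 0.49034851 -0.32303623  0.19966953] 0.08552512375545825 36.25
[[330.21193524 340.1994589 ]
 [334.36932694 291.02202652]]
tamper match 0.9245864748954773 [1 0]
[{'uv': [333.4, 323.7], 'p': 0.85}]
0 blue 116 258.7 222.28
0 or 340 244.8 208.54
9 blue 95 259.54 223.37
9 or 342 245.95 209.78
0 blue 42 262.05 260 264
0 red 8 217.5 217 218
1 blue 43 262.0 260 264
1 red 8 217.5 217 218
9 blue 42 262.05 260 264
9 red 8 217.5 217 218
```

```bash
python3 -c "
from rig import job_done
print(job_done())"
```

```text
the job is handed in; nothing more can be done
None
```

The job is handed in at about 36 s, with no verdict returned. The block is pressed home at both ends (the push rose steeply at the same height, peaking at 22 and 29 N, over the 14 to 20 N guide). Both bars held their pushes with no sliding seen (blue, which crept up to about 5.5 N, then red at 2–3.5 N), and the tamper stands upright on its pad.

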